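# Reload the analyser rack in reverse order

## Robot

A 7-joint arm with a two-finger parallel gripper is mounted at the origin on a cart in front of the work surface, level with it; the furniture and walls round the work are solid. World frame = base frame: x ahead of the robot, y to its left, z up, the work surface at z = 0. Lengths are in mm, angles in rad, forces in N, time in s.
With the tool pointing down it reaches from about 400 to 875 mm from the base axis. Payload 6.5 kg.
Tool frame: the origin (TCP) lies between the finger pads; the fingertips stand 19 mm ahead of it and the grasp point (between the pads) is the TCP; z points along the fingers, y is the line along which they close (so a half turn about z gives the same grasp; the last joint's range is limited). The gripper opens to 85 mm and grips with 20 to 120 N. Pads are 22 mm wide; open, the fingers measure 114 mm over their backs; the gripper's body (76 mm by 85 mm) begins 54 mm behind the grasp point. The pads swing forward as they close: fully open they stand 13 mm farther back than shut.
Start: joints at [1.074, 0.536, -0.004, 1.538, 0.003, 1.067, -0.071], TCP at [271.434, -590.605, 250.29] pointing down, gripper open.
Joint ranges: [-2.7, 2.7], [-0.37, 2.16], [-1.27, 1.26], [0.24, 2.4], [-1.31, 4.45], [0.19, 1.91], [-2.76, 2.76]. Speed limits (rad/s): [2.39, 2.39, 3.14, 3.14, 3.14, 3.14, 3.14].

## Interface

Orientations are given as a 3x3 rotation matrix whose columns are the frame's x, y, z axes.
In Python, from cell import manip gives the robot as it stands. Calls block until the motion is done:
- manip.movep(position, orientation): joint-space move of the TCP to a pose.
- manip.servo_line(position, feed=150, rot=None, max_force=None): straight line of the TCP; rot=None keeps the orientation; feed is the mean speed in mm/s. With max_force (N) it stops when the force on the tool has changed by that much, and returns True; else False.
- manip.set_joints(angles): joint-space move.
- manip.command_gripper(opening): finger opening in mm; the grip force is fixed at half the most; returns when the fingers have stopped.
- manip.sleep(seconds).
- manip.inverse_kinematics(position, orientation): joint angles nearest the present ones, or None.
- manip.get_image(name): name is "scene" or "top" or "wrist"; returns the picture (400x640x3 uint8, blue, green, red); there is no depth.
- manip.camera_params(name): a dict with "fx", "fy", "cx", "cy" (pixels), "eye" and "rotation" of the camera in the world; the wrist camera has in their place "hand_eye" (4x4, takes a point from camera to tool coordinates, whose origin is the TCP and whose axes are the flange's). Camera axes: x right, y up, looking along -z (the intrinsics and any distortion apply to the point x, -y, -z); pixel columns grow to the right and rows downward; lengths in mm; the calibration is good to about 2 mm. The wrist camera is an equidistant fisheye: a pixel r from the principal point sees the ray r / f radians off the axis. A picture is of the moment at which its call begins: read the wrist's pose just before it. camera_params takes no time and is no camera call.
A pose or a line that the arm cannot do raises manip.IKError and nothing moves.
- manip.hand_in(): hands the job in, once; it reports no verdict.
Readings, each from a call of its own:
- manip.read_time(): time.
- manip.read_joints(): joint angles.
- manip.read_joint_velocities(): joint speeds.
- manip.read_joint_torque(): joint torques, N m.
- manip.read_ee_pos(): TCP position.
- manip.read_orientation(): TCP orientation.
- manip.read_force(): force on the tool from outside, world axes, zero at the start.
- manip.read_torque(): the same for the moment, N m.
- manip.read_grip_width(): finger opening in mm.
Only numpy, scipy, OpenCV 4.12 (cv2) and the standard library are available. Lean on these libraries where they do the work, as an engineer would, in place of code of your own. Each camera call takes 0.05 s, during which the arm holds its last target. There are 200 camera calls.

## Task

Move the four sample vessels one by one from the flat metal carrier to the empty rack with the four walled compartments, in reverse order: as seen from the robot, the leftmost vessel on the carrier goes into the rightmost compartment, the next one into the next compartment, and so on to the rightmost vessel, which goes into the leftmost compartment. Keep every vessel upright all the time, set it down rather than drop it, and leave each standing free in the middle of its compartment, flat on the rack's floor.

Things in the scene. Friction and masses are not known exactly. Their poses are not given: they have to be found in the camera images.
- carrier: Fixed dark steel carrier plate, 82 x 312 mm, 6 mm thick; ends 16 mm high, a wire grip loop beyond each (to y = 171 mm). Four seats lie on it, centres at x = 0, y = +111, +37, -37, -111 mm. Stands left or right. Origin: underside centre; y along the row, positive to the left seen from the robot; x across, away from it. Yaw within 10 degrees.
- rack: Fixed empty rack, grey floor, white walls, 82 x 312 mm. Floor 5 mm, walls and dividers 12 mm above the worktop. Four compartments, 70 mm along the row, 74 mm across, centres (white discs) at x = 0, y = +111, +37, -37, -111 mm. On the other side from the carrier. Origin: underside centre; y along the row, positive to the left seen from the robot; x across, away from it. Yaw within 10 degrees.
- crucible: Open pale grey porcelain crucible, empty-looking (grey ash at the bottom), a cone 41 mm across the rim, 24 mm across the foot, 42 mm high, about 45 g; pinch it from outside just under the rim. Loose, upright, stands on its own square seat on the carrier; origin: centre of its underside, z up; its yaw means nothing (round).
- cup: Small lidded cup, 42 mm high, about 30 g: pale waisted body 24 mm across, cream lid 35 mm across over the top 8 mm (34 to 42 mm above its foot); take it by the lid's edge. Loose, upright, stands on its own square seat on the carrier; origin: centre of its underside, z up; its yaw means nothing (round).
- jar: Jar wrapped in gold foil, a plain cylinder 52 mm across, 68 mm high, about 120 g. Loose, upright, stands on its own square seat on the carrier; origin: centre of its underside, z up; its yaw means nothing (round).
- pot: White screw-top sample pot, 58 mm high, about 80 g: body 52 mm across to 44 mm high, white ribbed lid 57 mm across above that; grip the lid. Loose, upright, stands on its own square seat on the carrier; origin: centre of its underside, z up; its yaw means nothing (round).
- seat_crucible: Fixed square aluminium seat, 70 x 70 mm, 5 mm thick, one of four alike in the carrier's row; the crucible stands on it at the start, within 3 mm of its centre. Origin: centre of the underside (6 mm above the worktop); its top is 5 mm above that. Left empty at the end; it shows where in the row the vessel came from.
- seat_cup: Fixed square aluminium seat, 70 x 70 mm, 5 mm thick, one of four alike in the carrier's row; the lidded cup stands on it at the start, within 3 mm of its centre. Origin: centre of the underside (6 mm above the worktop); its top is 5 mm above that. Left empty at the end; it shows where in the row the vessel came from.
- seat_jar: Fixed square aluminium seat, 70 x 70 mm, 5 mm thick, one of four alike in the carrier's row; the gold jar stands on it at the start, within 3 mm of its centre. Origin: centre of the underside (6 mm above the worktop); its top is 5 mm above that. Left empty at the end; it shows where in the row the vessel came from.
- seat_pot: Fixed square aluminium seat, 70 x 70 mm, 5 mm thick, one of four alike in the carrier's row; the white screw-top pot stands on it at the start, within 3 mm of its centre. Origin: centre of the underside (6 mm above the worktop); its top is 5 mm above that. Left empty at the end; it shows where in the row the vessel came from.

How it is judged:
By the outcome, as a careful person would: the job done as asked, in the order asked, and still so for the second after the job is handed in, with the robot touching nothing.
It also fails if it takes over 128 s, if anything falls off the work surface, if the arm or the gripper's body presses on something with over 40 N, if the wrist force passes 120 N, or if a joint passes its speed limit or range.

## Working session

There is one attempt and no reset: what is moved stays moved. The work goes in short steps, each a Python script; the robot and the scene stay as the last script left them, time stands still between calls to the robot, and variables do not carry over. Pictures are saved under pics/ and viewed, on a budget of 14 in all, crops included, one or two more only if the job needs it, and the job is handed in when it is done.

```bash
mkdir -p pics; ls; python3 - <<'E'
from cell import manip
import cv2
for n in ("scene","top"):
    cv2.imwrite(f"pics/{n}0.png",manip.get_image(n))
    print(n,manip.camera_params(n))
print(manip.camera_params("wrist"),manip.read_orientation(),manip.read_time())
E
```

```text
pics
scene {'fx': 362.68682071020527, 'fy': 362.68682071020527, 'cx': 313.7851171794599, 'cy': 201.67874397183758, 'eye': array([-154.42414669,  442.37740719,  475.19181681]), 'rotation': array([[-0.55799331,  0.40277254, -0.72554652],
       [-0.82974562, -0.25723287,  0.49533166],
       [ 0.01287157,  0.8784108 ,  0.47773297]])}
top {'fx': 430.74935235348795, 'fy': 430.74935235348795, 'cx': 311.4796131207054, 'cy': 204.5849158199775, 'eye': array([ 275.54012979,   -5.31988484, 1193.33291291]), 'rotation': array([[ 0.00161843,  0.98038838, -0.19706851],
       [-0.99997558,  0.00292638,  0.006346  ],
       [ 0.00679824,  0.19705343,  0.98036918]])}
{'fx': 309.70691628693146, 'fy': 309.70691628693146, 'cx': 322.58083588716454, 'cy': 194.67824290718664, 'hand_eye': array([[-1.56564996e-04,  9.52532515e-01,  3.04436831e-01,
         7.75672244e+01],
       [ 9.99999954e-01,  6.97883175e-05,  2.95921315e-04,
         6.66002398e-02],
       [ 2.60628540e-04,  3.04436863e-01, -9.52532481e-01,
        -1.25002405e+02],
       [ 0.00000000e+00,  0.00000000e+00,  0.00000000e+00,
         1.00000000e+00]])} [[ 9.08575791e-01  4.17719374e-01 -7.46067278e-04]
 [ 4.17720026e-01 -9.08574777e-01  1.36199122e-03]
 [-1.08927791e-04 -1.54911949e-03 -9.99998794e-01]] 0.1
```

View pics/top0.png

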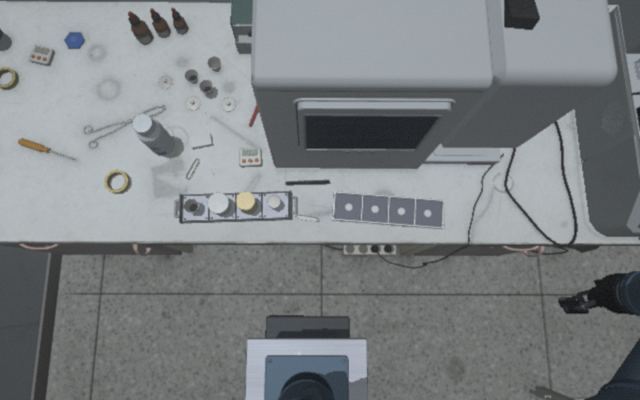

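View pics/scene0.png

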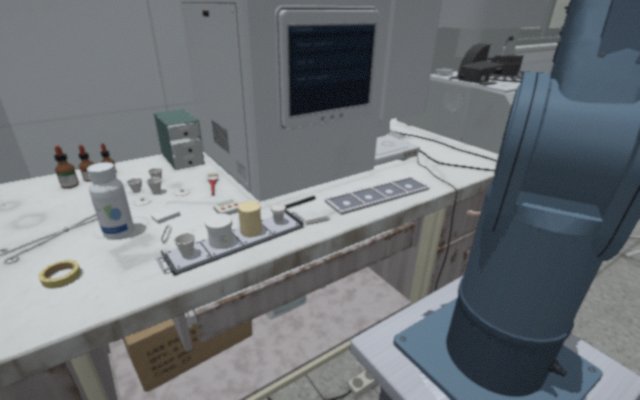

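Top view: the carrier is on the left (cols 178–297, row ~205). Left to right it holds the crucible (190,206), pot (218,204), jar (246,203) and cup (274,203). The rack is on the right, with discs at about (348,207), (375,209), (402,211) and (428,213). The furnace stands right behind both, which limits reach.

```bash
cat > h.py <<'E'
import numpy as np, cv2
from cell import manip
def ray(name,px,pose=None):
    """rays (eye, Nx3 unit dirs) of pixels Nx2"""
    px=np.atleast_2d(np.float64(px)); c=manip.camera_params(name)
    u=(px[:,0]-c['cx'])/c['fx']; v=(px[:,1]-c['cy'])/c['fy']
    if name=='wrist':
        th=np.hypot(u,v); s=np.where(th>1e-9,np.sin(th)/np.maximum(th,1e-9),1)
        d=np.c_[u*s,-v*s,-np.cos(th)]
        p,R=pose; H=np.array(c['hand_eye']); return p+R@H[:3,3], d@(R@H[:3,:3]).T
    return np.array(c['eye']), np.c_[u,-v,-np.ones_like(u)]@np.array(c['rotation']).T
def onplane(name,px,z,pose=None):
    e,d=ray(name,px,pose); return (e+d*((z-e[2])/d[:,2])[:,None])[:,:2]
def pose(): return np.array(manip.read_ee_pos()),np.array(manip.read_orientation())
def towrist(P,pz):
    """project world points to wrist pixels"""
    c=manip.camera_params('wrist'); p,R=pz; H=np.array(c['hand_eye'])
    q=((np.atleast_2d(P)-p)@R-H[:3,3])@H[:3,:3]; a=np.hypot(q[:,0],q[:,1]); th=np.arctan2(a,-q[:,2])
    return np.c_[c['cx']+c['fx']*th*q[:,0]/a, c['cy']-c['fy']*th*q[:,1]/a]
def down(a):
    """tool down, tool y (closing line) at angle a from world x"""
    y=np.array([np.cos(a),np.sin(a),0]); z=np.array([0,0,-1.]); return np.c_[np.cross(y,z),y,z]
def snap(fn):
    pz=pose(); im=manip.get_image('wrist'); cv2.imwrite(f'pics/{fn}.png',im)
    np.savez(f'pics/{fn}.npz',p=pz[0],R=pz[1]); return im,pz
E
python3 - <<'E'
from h import *
print('rack',onplane('top',[[348,207],[375,209],[402,211],[428,213]],5).round())
print('carr',onplane('top',[[180,222],[290,219],[180,194],[290,192]],11).round())
print('furn front bottom', onplane('top',[[275,165],[420,166]],0).round(), onplane('scene',[[255,193],[320,180]],0).round())
print('ves',onplane('top',[[190,206],[218,204],[246,203],[274,203]],55).round())
for x,y in [(480,0),(470,330)]+[(480,-300),(480,350)]:
  for a in (0,1.57,-1.57,0.4): 
    for z in (45,180,300):
      j=manip.inverse_kinematics([x,y,z],down(a)); print(x,y,a,z,None if j is None else np.round(j,2))
E
```

```text
rack [[ 508. -116.]
 [ 502. -192.]
 [ 497. -267.]
 [ 491. -340.]]
carr [[463. 351.]
 [472.  47.]
 [542. 356.]
 [549.  48.]]
furn front bottom [[ 631.   92.]
 [ 630. -326.]] [[ 701.   62.]
 [ 673. -145.]]
ves [[500. 314.]
 [505. 239.]
 [508. 164.]
 [508.  88.]]
480 0 0 45 [ 0.22  0.64 -0.38  2.08  0.47  0.51 -0.51]
480 0 0 180 [ 0.34  0.4  -0.52  2.01  0.28  0.79 -0.35]
480 0 0 300 [ 0.41  0.24 -0.59  1.89  0.15  1.06 -0.23]
480 0 1.57 45 [ 0.35  0.68 -0.56  2.07  0.65  0.58  0.9 ]
480 0 1.57 180 [ 0.53  0.46 -0.77  2.    0.43  0.84  1.09]
480 0 1.57 300 [ 0.64  0.29 -0.86  1.88  0.25  1.08  1.24]
480 0 -1.57 45 [-0.02  0.6  -0.09  2.09  0.12  0.45 -1.77]
480 0 -1.57 180 [ 0.14  0.37 -0.28  2.03  0.14  0.77 -1.79]
480 0 -1.57 300 [ 0.25  0.21 -0.39  1.9   0.09  1.05 -1.75]
480 0 0.4 45 [ 0.27  0.65 -0.45  2.07  0.54  0.53 -0.17]
480 0 0.4 180 [ 0.39  0.41 -0.58  2.01  0.31  0.8   0.02]
480 0 0.4 300 [ 0.46  0.25 -0.64  1.89  0.17  1.06  0.15]
470 330 0 45 [-0.18  0.83 -0.71  1.82  0.75  0.78 -1.29]
470 330 0 180 [ 0.07  0.79 -1.13  1.76  0.79  1.12 -1.32]
470 330 0 300 [ 0.05  0.57 -1
[... 1324 characters left out ...]
   0.86 -0.72  1.77  0.76  0.81 -1.29]
480 350 0 180 [ 0.03  0.82 -1.12  1.71  0.81  1.15 -1.32]
480 350 0 300 [-0.01  0.59 -1.02  1.6   0.53  1.25 -1.12]
480 350 1.57 45 [-0.17  0.87 -0.76  1.77  0.79  0.83  0.25]
480 350 1.57 180 [ 0.05  0.85 -1.16  1.71  0.84  1.18  0.22]
480 350 1.57 300 [ 0.01  0.61 -1.06  1.6   0.56  1.27  0.42]
480 350 -1.57 45 [-0.43  0.76 -0.38  1.78  0.42  0.68 -2.62]
480 350 -1.57 180 [-0.16  0.65 -0.77  1.72  0.53  0.99 -2.7 ]
480 350 -1.57 300 [ 0.03  0.63 -1.09  1.6   0.58  1.28 -2.73]
480 350 0.4 45 [-0.2   0.86 -0.72  1.77  0.76  0.82 -0.9 ]
480 350 0.4 180 [ 0.05  0.84 -1.15  1.71  0.84  1.17 -0.94]
480 350 0.4 300 [-0.    0.6  -1.04  1.6   0.54  1.26 -0.73]
```

```bash
python3 - <<'E'
from h import *
e1,d1=ray('top',[275,165]);e2,d2=ray('scene',[255,193]);d1=d1[0];d2=d2[0]
t=np.linalg.lstsq(np.c_[d1,-d2],e2-e1,rcond=None)[0];print('furn corner',e1+t[0]*d1,e2+t[1]*d2)
manip.movep([440,-200,200],down(0)); print(np.round(manip.read_joints(),2))
a,_=snap('wr0')
manip.servo_line([400,20,200],feed=250); print(np.round(manip.read_joints(),2))
manip.servo_line([440,228,200],feed=250); print(np.round(manip.read_joints(),2),manip.read_time())
b,_=snap('wc0')
cv2.imwrite('pics/both.png',np.vstack([a[:300],b[:300]]))
E
```

```text
furn corner [619.10820776  88.77490717  40.82883161] [623.65198228  96.51365652  42.81517762]
[ 0.67  0.35 -0.4   2.    0.19  0.83  0.16]
[ 0.33  0.23 -0.54  2.18  0.17  0.77 -0.33]
[-0.09  0.4  -0.58  1.96  0.29  0.86 -0.83] 3.7667
```

View pics/both.png

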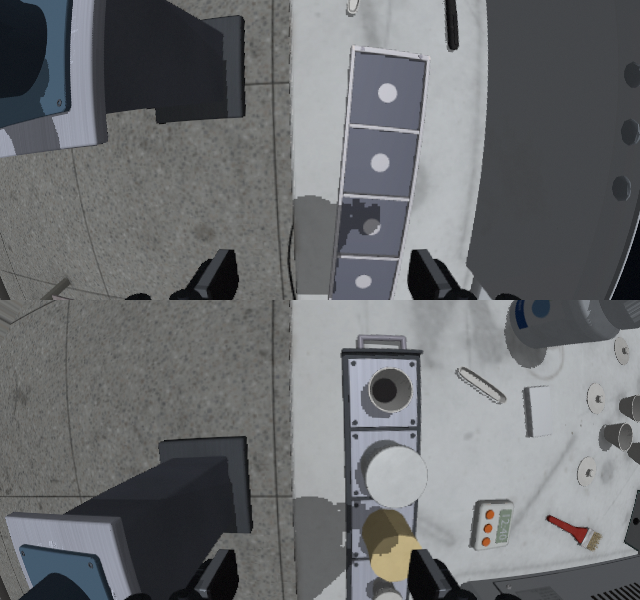

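The rack view shows discs at (388,93), (380,162), (372,227) and (363,281). The carrier view shows the crucible rim (390,390), pot lid (397,475) and jar top half hidden by the finger (395,545). All positions are in the stacked picture. One shifted view will show the jar and cup.

```bash
python3 - <<'E'
from h import *
manip.servo_line([440,120,200],feed=250)
b,_=snap('wc1')
b0=cv2.imread('pics/wc0.png'); a=cv2.imread('pics/wr0.png')
# rack discs
g=a.min(2); m=((g>185)&(a.max(2)>0)).astype(np.uint8); m[:,:345]=0;m[:,430:]=0
n,l,s,c=cv2.connectedComponentsWithStats(m); 
d=np.load('pics/wr0.npz')
for i in range(1,n):
    if 80<s[i,4]<600: print('disc',c[i].round(1),s[i],onplane('wrist',c[i],5,(d['p'],d['R'])).round(1))
cv2.imwrite('pics/wc01.png',np.hstack([cv2.resize(b0[20:,320:450],None,fx=2,fy=2)[:600],cv2.resize(b[20:,320:450],None,fx=2,fy=2)[:600],cv2.resize(a[20:,320:450],None,fx=2,fy=2)[:600]])[:600])
E
```

```text
disc [349.9  92.5] [345  45  16 112 244] [[ 467.7 -117.3]]
disc [390.7  51.8] [365  47  54  11 210] [[509.9 -72.9]]
disc [426.   77.1] [423  55   7  55  97] [[548.5 -97.3]]
disc [387.   92.4] [378  84  18  18 243] [[ 506.2 -116.1]]
disc [379.5 162. ] [372 155  17  15 196] [[ 500.3 -190. ]]
```

View pics/wc01.png

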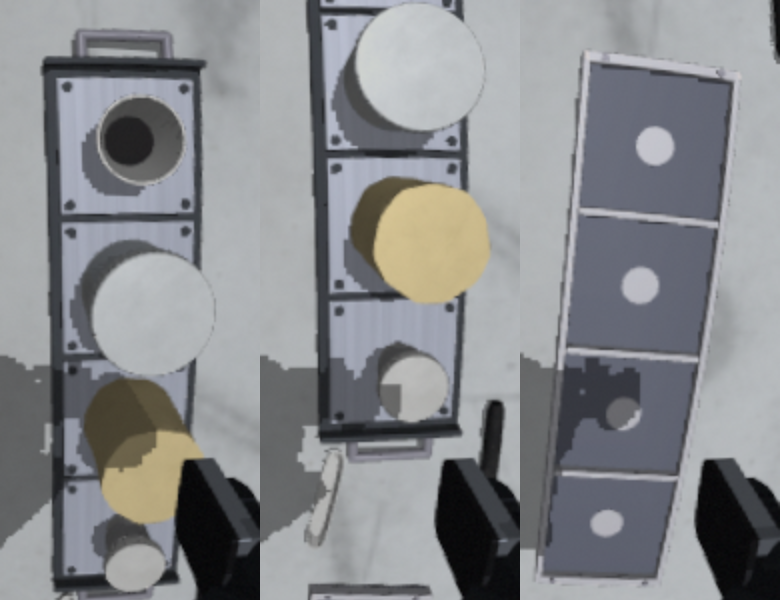

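```bash
cat > meas.py <<'E'
from h import *
def P(f): d=np.load(f'pics/{f}.npz'); return d['p'],d['R']
def circ(f,pan,pts,z):
    p=np.float64(pts); p=np.c_[320+(p[:,0]-pan*260)/2,20+p[:,1]/2]
    q=onplane('wrist',p,z,P(f)); A=np.c_[2*q,np.ones(len(q))]
    s=np.linalg.lstsq(A,(q**2).sum(1),rcond=None)[0]
    return s[:2],np.sqrt(s[2]+s[:2]@s[:2])*2
# extreme points left,right,top,bottom read in the picture
C={'crucible':circ('wc0',0,[(97,140),(185,140),(141,95),(141,185)],53),
'pot0':circ('wc0',0,[(91,314),(215,312),(153,252),(153,376)],69),
'pot1':circ('wc1',1,[(355,67),(485,67),(420,3),(420,131)],69),
'jar':circ('wc1',1,[(375,243),(490,243),(433,183),(433,303)],79),
'cup':circ('wc1',1,[(381,385),(448,387),(414,351),(414,422)],53)}
D=onplane('wrist',[[387,92.4],[379.5,162],[371.5,227],[363.5,281.5]],5,P('wr0'))
if __name__=='__main__':
    for k,(c,d) in C.items(): print(k,c.round(1),round(d,1))
    print(D.round(1)); ce=D.mean(0); v=D[0]-D[3]; print(ce,np.degrees(np.arctan2(-v[0],v[1])),np.linalg.norm(v)/3)
    # seat line: screws on each seat, panel coords -> centres
    S={'cr':('wc0',0,[(67,87),(183,89),(70,205),(185,205)]),'pot':('wc0',0,[(70,232),(187,231),(71,347),]),
       'jar':('wc1',1,[(336,170),(452,168),(339,284),(451,282)]),'cup':('wc1',1,[(338,311),(451,310),(340,415),(447,413)])}
    for k,(f,pn,p) in S.items():
        p=np.float64(p);q=onplane('wrist',np.c_[320+(p[:,0]-pn*260)/2,20+p[:,1]/2],11,P(f)); print(k,q.mean(0).round(1))
E
python3 meas.py
```

```text
crucible [499.4 312.6] 40.0
pot0 [504.4 237.1] 56.0
pot1 [504.6 237.1] 55.8
jar [508.9 163. ] 49.8
cup [511.6  90.2] 35.3
[[ 506.2 -116. ]
 [ 500.3 -190. ]
 [ 495.  -265.1]
 [ 489.7 -339.2]]
[ 497.82024396 -227.58982106] -4.217895275602017 74.58296774941898
cr [501.4 310.6]
pot [493.8 246. ]
jar [507.1 162.4]
cup [510.6  87.7]
```

```bash
cat > pp.py <<'E'
from h import *
import meas
V={k:meas.C[k][0] for k in ('crucible','jar','cup')}; V['pot']=(meas.C['pot0'][0]+meas.C['pot1'][0])/2
yaw=np.radians(-4.2); u=np.array([-np.sin(yaw),np.cos(yaw)]); ce=meas.D.mean(0)
T=dict(zip(('cup','jar','pot','crucible'),[ce+u*o for o in (111,37,-37,-111)]))
ZG=dict(crucible=43,cup=46,jar=50,pot=57); A=down(0.3); UP=180
def go(x,y,z,f=200,**k): return manip.servo_line([x,y,z],feed=f,rot=A,**k)
def st(s): print(s,'t',round(manip.read_time(),1),'w',round(manip.read_grip_width(),1),'p',np.round(manip.read_ee_pos(),1),'F',np.round(manip.read_force(),1),'j',np.round(manip.read_joints(),2))
def pick(k):
    v=V[k]; go(*v,UP); go(*v,ZG[k]+30,150)
    print('early contact',go(*v,ZG[k],60,max_force=15)); st('at')
    manip.command_gripper(10); st('closed'); go(*v,ZG[k]+12,40); st('lifted 12')
def place(k):
    v=V[k]; t=T[k]; go(*v,UP,150); st('up'); go(*t,UP,200); go(*t,ZG[k]+14,150); go(*t,ZG[k]-4,40); st('over')
    print('contact',go(*t,ZG[k]-11,12,max_force=4)); st('down')
def release(k):
    w=manip.read_grip_width(); manip.command_gripper(w+14); z=manip.read_ee_pos()[2]
    go(*T[k],z+45,60); go(*T[k],UP,200); st('free')
E
python3 - <<'E'
from pp import *
print(V,T); manip.command_gripper(85); pick('crucible'); manip.command_gripper if 0 else None
cv2.imwrite('pics/s1.png',manip.get_image('scene')[150:300,100:400]); snap('w1')
a=cv2.imread('pics/s1.png');b=cv2.imread('pics/w1.png')
cv2.imwrite('pics/v1.png',np.vstack([cv2.resize(a,(640,320)),b[120:,:]]))
E
```

```text
{'crucible': array([499.38667547, 312.61290027]), 'jar': array([508.88706576, 162.99250084]), 'cup': array([511.57525354,  90.18561847]), 'pot': array([504.48251193, 237.056491  ])} {'cup': array([ 505.94968384, -116.88791408]), 'jar': array([ 500.53005726, -190.6891854 ]), 'pot': array([ 495.11043067, -264.49045671]), 'crucible': array([ 489.69080408, -338.29172803])}
early contact False
at t 7.3 w 85.1 p [499.3 312.7  42.9] F [0.  0.3 0.3] j [-0.28  0.78 -0.49  1.79  0.54  0.7  -0.77]
closed t 7.9 w 37.1 p [499.5 312.8  43.7] F [-1.3 -1.2  5.2] j [-0.28  0.78 -0.49  1.79  0.54  0.7  -0.77]
lifted 12 t 8.3 w 36.9 p [499.6 312.6  55.3] F [-0.   0.3 -0.7] j [-0.27  0.76 -0.5   1.79  0.53  0.72 -0.76]
```

View pics/v1.png

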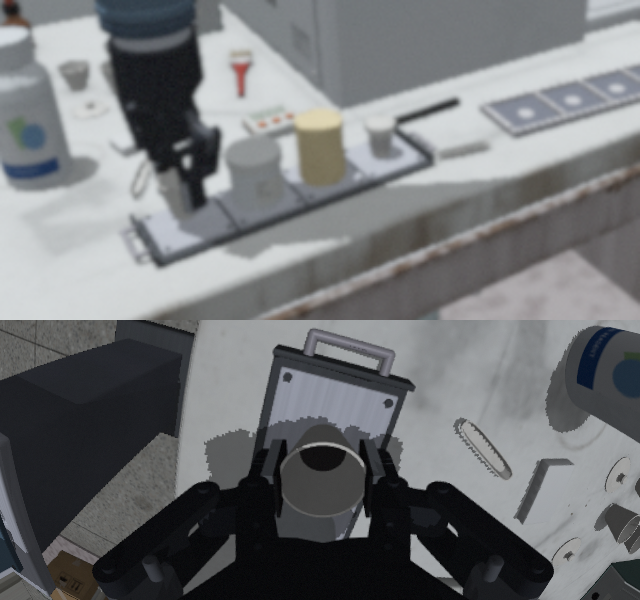

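The crucible is held at 37 mm with the rim centred between the pads (col 322) and level. Carrying on to its compartment.

```bash
python3 - <<'E'
from pp import *
place('crucible')
cv2.imwrite('pics/s2.png',manip.get_image('scene')[150:250,300:500]); snap('w2')
a=cv2.imread('pics/s2.png');b=cv2.imread('pics/w2.png')
cv2.imwrite('pics/v2.png',np.vstack([cv2.resize(a,(640,320)),b[120:,:]]))
E
```

```text
up t 9.4 w 37.2 p [498.8 312.2 179.1] F [-1.  -0.7 -0.4] j [-0.2   0.59 -0.6   1.74  0.4   0.94 -0.66]
over t 14.4 w 37.0 p [ 489.7 -338.1   38.9] F [-0.5 -0.  -0.4] j [ 0.82  0.78 -0.41  1.78  0.46  0.68  0.46]
contact True
down t 14.7 w 37.1 p [ 490.  -338.4   37.7] F [0.1 0.2 6. ] j [ 0.82  0.78 -0.41  1.78  0.46  0.68  0.46]
```

View pics/v2.png

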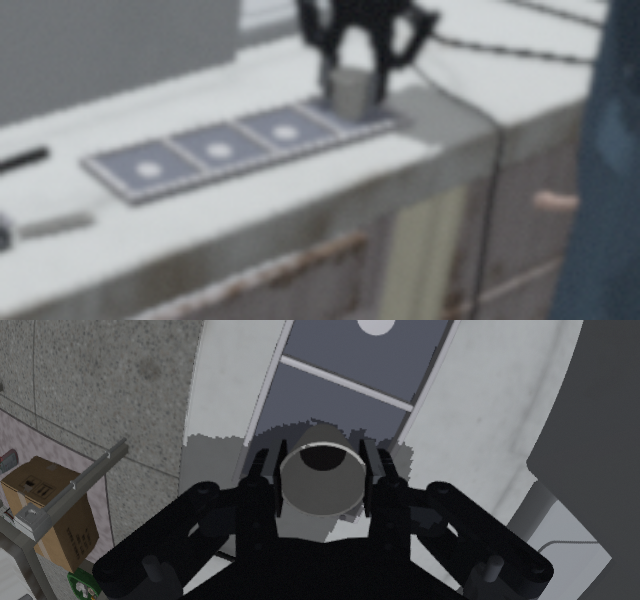

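Contact came 0.7 mm from the expected height and the crucible is upright over its compartment. Releasing, taking a check image, then picking the pot.

```bash
python3 - <<'E'
from pp import *
release('crucible')
manip.servo_line([440,-270,200],feed=200,rot=down(0)); b,_=snap('w3')
manip.command_gripper(85); pick('pot'); c,_=snap('w4')
cv2.imwrite('pics/v3.png',np.vstack([cv2.resize(b[60:260,280:480],None,fx=1.5,fy=1.5),cv2.resize(c[120:,220:420],(300,280))]))
E
```

```text
free t 16.6 w 51.1 p [ 488.9 -338.   179. ] F [ 0.2 -0.4 -1.2] j [ 0.89  0.58 -0.5   1.73  0.34  0.92  0.55]
early contact False
at t 21.8 w 85.2 p [504.4 237.3  56.8] F [ 0.1  0.6 -0.9] j [-0.13  0.73 -0.52  1.87  0.55  0.69 -0.67]
closed t 22.2 w 53.4 p [504.8 237.4  57.8] F [-1.6 -0.9  5. ] j [-0.13  0.73 -0.52  1.87  0.55  0.69 -0.67]
lifted 12 t 22.7 w 53.2 p [504.6 237.2  69.2] F [ 0.3 -0.1 -0.6] j [-0.12  0.71 -0.53  1.87  0.53  0.71 -0.66]
```

View pics/v3.png

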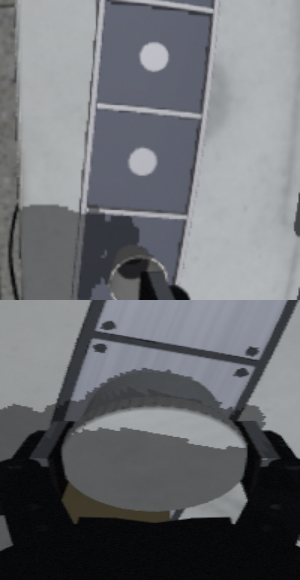

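The crucible stands upright (rim partly behind the finger). The pot is held and level. The width of 53.2 mm against the 57 mm lid means the pads are near the body or ribs, but it is held firmly. Continuing.

```bash
python3 - <<'E'
from pp import *
place('pot'); snap('w5'); s=manip.get_image('scene')
release('pot'); 
manip.servo_line([440,-290,200],feed=200,rot=down(0)); b,_=snap('w6')
manip.command_gripper(85); pick('jar'); c,_=snap('w7')
a=cv2.imread('pics/w5.png')
cv2.imwrite('pics/v4.png',np.hstack([cv2.resize(s[150:250,300:450],(450,300)),cv2.resize(b[80:280,280:480],(300,300))]))
cv2.imwrite('pics/v5.png',np.hstack([a[120:,170:470],c[120:,170:470]]))
E
```

```text
up t 23.6 w 53.3 p [503.9 236.7 179.1] F [-0.6 -0.1 -1.4] j [-0.04  0.55 -0.63  1.82  0.4   0.9  -0.56]
over t 27.7 w 53.4 p [ 495.  -264.3   52.9] F [-0.4  0.5  0.6] j [ 0.75  0.72 -0.45  1.87  0.49  0.66  0.3 ]
contact True
down t 28.0 w 53.1 p [ 495.3 -264.5   51.9] F [0.3 0.6 5.3] j [ 0.75  0.72 -0.45  1.87  0.49  0.66  0.3 ]
free t 29.9 w 67.6 p [ 494.6 -264.4  179.5] F [-0.6  0.2 -0.6] j [ 0.83  0.54 -0.56  1.81  0.36  0.89  0.41]
early contact False
at t 34.6 w 84.7 p [508.8 163.2  49.8] F [ 0.1 -0.6 -0.4] j [ 0.    0.71 -0.52  1.93  0.57  0.64 -0.58]
closed t 35.1 w 48.8 p [509.3 163.3  50.6] F [-0.3 -0.8  6.3] j [ 0.    0.71 -0.52  1.93  0.57  0.64 -0.58]
lifted 12 t 35.5 w 49.0 p [509.  163.   62.2] F [-0.3 -0.1 -0.6] j [ 0.01  0.69 -0.53  1.93  0.56  0.67 -0.57]
```

View pics/v4.png

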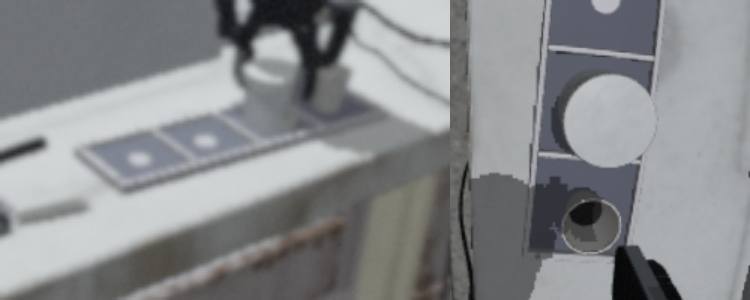

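View pics/v5.png

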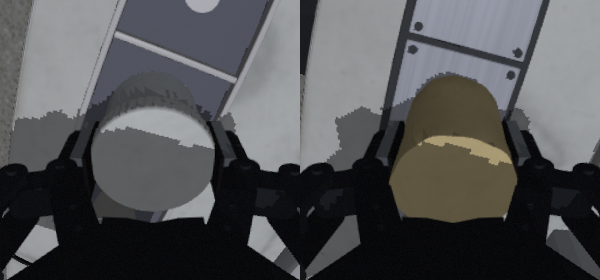

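Jar width reads 3 mm low as well, so the gauge has that bias and the pot was held on its lid. Pot and crucible stand in their compartments. I'll check their centres and carry the jar on, then the cup.

```bash
python3 - <<'E'
from pp import *
d=np.load('pics/w6.npz'); pz=(d['p'],d['R'])
for k,p,z in (('crucible',(374,230.7),47),('pot',(386.7,160),63)): print(k,onplane('wrist',p,z,pz)[0]-T[k])
place('jar'); snap('w8'); release('jar')
manip.command_gripper(85); pick('cup'); c,_=snap('w9')
a=cv2.imread('pics/w8.png'); cv2.imwrite('pics/v6.png',np.hstack([a[120:,170:470],c[120:,170:470]]))
E
```

```text
crucible [-0.2080321   0.44247494]
pot [-0.70084474  0.76628066]
up t 36.5 w 48.8 p [508.2 162.7 179.1] F [ 0.1  0.7 -0.9] j [ 0.11  0.52 -0.65  1.88  0.4   0.88 -0.44]
over t 40.0 w 49.0 p [ 500.5 -190.5   45.9] F [ 0.6  0.1 -1.3] j [ 0.64  0.71 -0.47  1.93  0.53  0.62  0.13]
contact True
down t 40.3 w 49.1 p [ 500.8 -190.7   44.6] F [-0.3 -0.3  4.9] j [ 0.64  0.71 -0.47  1.93  0.54  0.62  0.12]
free t 42.1 w 62.9 p [ 499.8 -190.6  179.1] F [-0.6 -0.5 -0.1] j [ 0.75  0.51 -0.6   1.88  0.37  0.87  0.26]
early contact False
at t 45.5 w 85.0 p [511.5  90.4  45.9] F [-0.1  0.8 -0.6] j [ 0.13  0.7  -0.51  1.97  0.58  0.61 -0.46]
closed t 46.1 w 32.1 p [511.8  90.4  46.4] F [-1.2 -0.9  5.4] j [ 0.13  0.7  -0.51  1.97  0.58  0.61 -0.46]
lifted 12 t 46.5 w 31.9 p [511.7  90.3  58.2] F [ 0.2  0.1 -1.3] j [ 0.15  0.68 -0.52  1.97  0.56  0.64 -0.44]
```

View pics/v6.png

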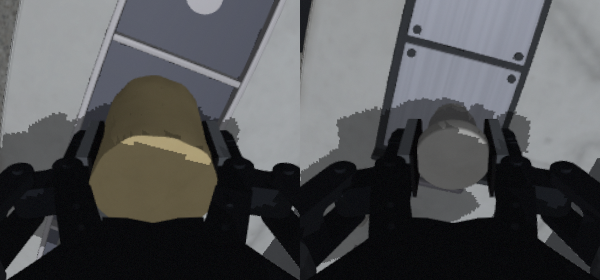

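Crucible and pot are within about 1 mm of their compartment centres. The jar is down upright, and the cup is gripped by the lid and level.

```bash
python3 - <<'E'
from pp import *
place('cup'); release('cup')
manip.servo_line([440,-290,200],feed=200,rot=down(0)); a,_=snap('wA')
manip.servo_line([420,-130,230],feed=200,rot=down(0)); manip.servo_line([420,-130,260],feed=200); c,_=snap('wC'); st('end')
manip.servo_line([340,-420,300],feed=250); t=manip.get_image('scene'); st('away')
cv2.imwrite('pics/v7.png',np.hstack([cv2.resize(a[0:300,320:460],None,fx=2,fy=2),cv2.resize(t[130:255,300:450],(500,417)).copy() if 0 else cv2.copyMakeBorder(cv2.resize(t[140:240,300:450],(450,300)),0,300,0,0,cv2.BORDER_CONSTANT)]))
E
```

```text
up t 47.5 w 31.5 p [510.9  90.  179.2] F [-0.1 -0.3 -0.8] j [ 0.25  0.5  -0.66  1.91  0.39  0.86 -0.3 ]
over t 50.3 w 31.8 p [ 505.9 -116.7   41.9] F [-0.2  0.2 -0.5] j [ 0.51  0.7  -0.48  1.97  0.56  0.6  -0.04]
contact True
down t 50.6 w 32.1 p [ 506.3 -116.9   40.5] F [-0.8  1.1  5.5] j [ 0.51  0.71 -0.48  1.97  0.56  0.59 -0.04]
free t 52.4 w 46.1 p [ 505.2 -117.   179.1] F [ 0.  -0.3 -0.3] j [ 0.63  0.49 -0.63  1.92  0.37  0.86  0.11]
end t 54.9 w 45.9 p [ 419.9 -131.   259.7] F [-0.1  0.  -0. ] j [ 0.78  0.22 -0.65  2.03  0.17  0.94  0.04]
away t 56.3 w 46.1 p [ 340.7 -418.5  299.9] F [-0.   0.6 -0.3] j [ 1.18  0.33 -0.47  1.76  0.17  1.09  0.66]
```

View pics/v7.png

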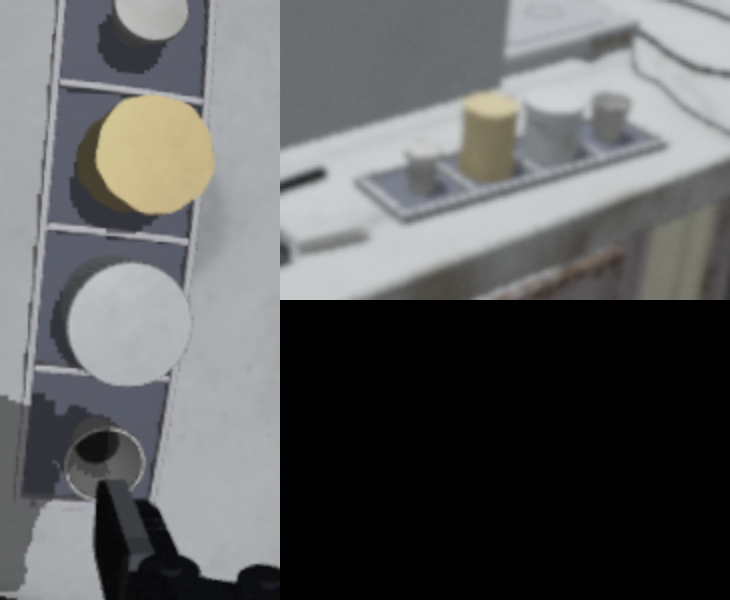

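```bash
python3 - <<'E'
from pp import *
d=np.load('pics/wA.npz'); pz=(d['p'],d['R'])
for k,p,z in (('jar',(397.5,77),73),('pot',(384.3,162),63),('cup',(395.5,3),47)): print(k,(onplane('wrist',p,z,pz)[0]-T[k]).round(1))
manip.sleep(0.5); manip.hand_in(); print(manip.read_time())
E
```

```text
jar [0.3 0.1]
pot [-1.   0.5]
cup [-0.5 -1.1]
the job is handed in; nothing more can be done
the job is handed in; nothing more can be done
```

I moved all four vessels to the rack in reverse order and handed the job in at about 57 s of the 128 s allowed. From left to right, the rack now holds the cup, jar, pot and crucible. I stopped each descent on first contact (about 5–6 N) before opening the gripper.

- **Final checks:** the last pictures show all four upright and flat, with the arm clear of everything. By the wrist camera, each vessel is within about 1.2 mm of its compartment's centre. I read the positions off the pictures by eye, and the camera calibration is only good to about 2 mm.
- **What disagreed:** the gripper's width reading came out 3–4 mm below the stated diameters of the cup, jar and pot. I took it for a gauge offset. The cup's final position is less certain because its lid was cut off at the edge of the frame. The crucible's position comes from the check after the pot was placed; in the last wrist picture it was partly behind a finger. The rough seat centre I measured under the pot was about 9 mm off, because it came from only three of its screws, and I did not use it.

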